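# Press a welded sample into the locating corner and hold it there

## Robot

A 6-joint arm with a two-finger parallel gripper is mounted at the origin on a cart in front of the work surface, level with it; the furniture and walls round the work are solid. World frame = base frame: x ahead of the robot, y to its left, z up, the work surface at z = 0. Lengths are in m, angles in rad, forces in N, time in s.
With the tool pointing down it reaches from about 0.375 to 0.975 m from the base axis. Payload 3.8 kg.
Tool frame: the origin (TCP) lies on the centre line of the jaws, within the pads' length; the fingertips stand 17 mm ahead of it and the grasp point (between the pads) lies 2 mm behind it (bot.tip_extent is the distance from the TCP to the fingertips, in m); z points along the fingers, y is the line along which they close (so a half turn about z gives the same grasp; the last joint's range is limited). The gripper opens to 85 mm and grips with 20 to 120 N. Pads are 22 mm wide; open, the fingers measure 114 mm over their backs; the gripper's body (76 mm by 85 mm) begins 54 mm behind the grasp point. The pads swing forward as they close: fully open they stand 13 mm farther back than shut.
Start: joints at [1.068, 0.264, 1.604, -0, 1.274, -0.037], TCP at [0.303, 0.603, 0.248] pointing down, gripper open.
Joint ranges: [-2.63, 2.63], [-0.94, 2.18], [0.31, 2.57], [-1.31, 4.45], [0, 2.66], [-2.55, 2.55]. Speed limits (rad/s): [2.57, 2.57, 3.14, 3.14, 3.14, 3.14].

## Interface

Orientations are given as a rotation vector (axis times angle).
In Python, from workcell import readout, read_camera, finish_job, bot gives the robot as it stands.
- The arm moves only by the tool jog_arm, never from a script. Its argument "deltas" is one flat list of numbers, 7 for each row, row after row: the shift along the tool's x, y, z in m, then the turn, a rotation vector about the tool's x, y, z in degrees, then the gripper command: -1 is shut, 1 is fully open, values between are in proportion. A call has 1 to 8 rows; each row is the pose to reach, as a shift and turn from the pose commanded when the call began, along the tool's axes at that moment; what a row does not reach only later rows make up. A row lasts 1/10 s, in which the tool goes at most 50 mm and 8.59 degrees, less where a joint would pass 70% of its speed; a pose out of reach is approached as far as the arm can. A call with a gripper value outside its range is refused whole. The fingers move at their own pace and stop on an object; "squeeze" is the grip in N (left out, the last holds). Time passes only in rows, so rows that repeat a pose let the fingers close. It gives the time, the measured TCP pose, the force, the opening and the grip force at its end, in the units of the state.
- readout.read_state(): the state, without advancing time (a new reading comes with each control period).
- read_camera(name): name is "scene" or "top" or "wrist"; returns a dict with "color" (384x512x3 uint8, blue, green, red), "fx", "fy", "cx", "cy" (pixels), "origin" and "attitude" of the camera in the world. Camera axes: x right, y down, z forward; pixel columns grow to the right and rows downward; lengths in m; the calibration is good to about 2 mm. The wrist camera is an equidistant fisheye: a pixel r from the principal point sees the ray r / f radians off the axis. A picture is of the moment at which its call begins. There is no depth.
- finish_job(): hands the job in; it is judged then, once.
The state is a dict: "time": time; "q": joint angles; "joint_vel": joint speeds; "joint_torque": joint torques, N m; "tool_pos": TCP position; "tcp_rot": TCP orientation; "wrist_force": force on the tool from outside, world axes, zero at the start; "torque": the same for the moment, N m; "width": opening from 0.0 (shut) to 1.0 (fully open); "grip_force": force on a finger pad.
Only numpy, scipy, OpenCV 4.12 (cv2) and the standard library are available. Lean on these libraries where they do the work, as an engineer would, in place of code of your own. Each camera call takes 0.05 s, during which the arm holds its last target. There are 200 camera calls.

## Task

Pick up the larger of the two welded plastic samples and lay it right way up and flat on the plate of the locating nest, then press it into the corner so that one long side lies flush against the long stop bar and one end against the short stop bar. Finish while still holding it with the fingers, pushing firmly but not forcibly (several newtons) against both bars at once; do not let go. Leave the other things where they are.

Things in the scene. Friction and masses are not known exactly. Their poses are not given: they have to be found in the camera images.
- large_sample_center (a point): the large welded sample, a closed two-shell plastic box with rounded edges, 41 (its x) x 61 (its y) x 22 mm (its z, up), about 30 g; lies flat on the bench, right way up, at any yaw. This point is its centre, 11 mm above its underside; its axes are those of the sample. The ends look alike for this job: either may face the short bar.
- large_sample: the same large sample; origin at the centre of its underside, same axes.
- nest: the locating nest, bolted to the bench: square aluminium plate 120 x 120 x 10 mm with two low dark steel stop bars on it. Origin at the centre of the plate's underside, z up; plate top at z = 10 mm in its frame. When seated the large sample's centre is at x = +9.5, y = -9.5, z = 21 mm in this frame, its y axis along the nest's y (either way round).
- corner (a point): point on the plate top (nest frame 30, -40, 10 mm) where the faces of the two stop bars would meet, axes of the nest; the sample's room lies to its -x and +y. The bars stop short of this point, leaving the corner open. A tall fixed black cabinet stands behind the nest, its front at about world x = 0.58 m, y -0.03 to -0.28 m.
- stop_long: long stop bar, dark steel, 14 (x) x 80 (y) x 8 mm high above the plate top, fixed to the nest and aligned with it. Origin at the middle of the lower edge of its stop face, which looks to the nest's -x; its face is at nest x = +30 mm and spans nest y -30 to +50 mm.
- stop_short: short stop bar, dark steel, 44 (x) x 14 (y) x 8 mm high above the plate top, fixed to the nest and aligned with it. Origin at the middle of the lower edge of its stop face, which looks to the nest's +y; its face is at nest y = -40 mm and spans nest x -26 to +18 mm.
- small_sample: the small welded plastic sample, 31 x 46 x 17 mm, of the same shape as the large one; a bystander. Origin at the centre of its underside. To the left of the samples a long, tall fixed machine runs back from about world x = 0.38 m, at y 0.33 to 0.43 m.
- horn: bystander: stepped round horn blank standing upright, 38 mm across, 70 mm high. Origin at the centre of its underside.
- grease_pot: bystander: round pot with screw lid, 56 mm across, 44 mm high. Origin at the centre of its underside.
- tape: bystander: roll of tape lying flat, 80 mm across, 24 mm high. Origin at the centre of its underside.
- cutters: bystander: hand cutters lying flat, 48 x 143 x 12 mm. Origin at the centre of its underside.
- parts_bin: bystander: open stacking bin, 141 x 108 x 60 mm. Origin at the centre of its underside.
There are look-alikes about, which are no part of the job. Leave any turquoise look-alike of the large_sample alone.

How it is judged:
On the way, in this order (a step that is already met when the one before it is completed fails the run):
1. the large sample is picked up, clear of bench and nest (height (world z) of large_sample_center above 0.045 m), for 0.1 s.
2. it lies flat on the nest's plate (z of large_sample_center in the frame of nest between 0.018 and 0.0235 m and angle between large_sample_center's own z axis and vertical below 0.06 rad and horizontal distance between large_sample_center and nest below 0.05 m), for 0.1 s.
At the end, for the whole second after the job is handed in: The large sample lies flat on the nest's plate (within 0.06 rad), its long side parallel to the long bar (within 0.05 rad), its centre within 3 mm of the seated place in x and y, held still with the fingers on it and pressing on each of the two bars with more than 2 N (z of large_sample_center in the frame of nest between 0.018 and 0.0235 m and angle between large_sample_center's own z axis and vertical below 0.06 rad and angle between the y axis of large_sample and the y axis of nest, either way round below 0.05 rad and x of large_sample_center in the frame of nest between 0.0065 and 0.0125 m and y of large_sample_center in the frame of nest between -0.0125 and -0.0065 m and contact force between large_sample and stop_long above 2 N and contact force between large_sample and stop_short above 2 N and contact force between large_sample and the fingers above 0.5 N and linear speed of large_sample below 0.01 m/s); the arm keeps its last pose, push and grip.
It fails at once if another thing on the bench is shifted by more than 25 mm (distance of any of small_sample, horn, grease_pot, tape, cutters, parts_bin from where it was at the start of the episode above 0.025 m).
It fails at once if the sample is forced against a bar with more than 60 N (contact force between large_sample and stop_long above 60 N or contact force between large_sample and stop_short above 60 N).
It also fails if it takes over 53 s, if anything falls off the work surface, if the arm or the gripper's body presses on something with over 40 N, if the wrist force passes 120 N, or if a joint passes its speed limit or range.

## Working session

There is one attempt and no reset: what is moved stays moved. The work goes in short steps, Python scripts to look and compute and a tool call to move; the robot and the scene stay as the last step left them, time stands still between calls to the robot, and variables do not carry over. Pictures are saved under pics/ and viewed, at most 10 in all, crops included, and the job is handed in when it is done.

Besides the shell and the picture viewer there is one more tool, called after "Call:" by a JSON object that holds its "method" and its "body", one argument or row to a line. jog_arm: Moves the arm, as the interface text tells. Its arguments: {"type":"object","properties":{"deltas":{"type":"array"},"squeeze":{"type":"number"}},"required":["deltas"]}

```bash
mkdir -p pics
cat > h.py <<'E'
import numpy as np, cv2
from scipy.spatial.transform import Rotation as R
from workcell import readout, read_camera, finish_job, bot
def att(c):
    a=np.array(c["attitude"],float)
    return a if a.shape==(3,3) else R.from_rotvec(a).as_matrix()
def ray(c,u,v,fish=False):
    x=(u-c["cx"])/c["fx"]; y=(v-c["cy"])/c["fy"]
    if fish:
        r=np.hypot(x,y); s=np.sin(r)/r if r>1e-9 else 1; d=np.array([x*s,y*s,np.cos(r)])
    else: d=np.array([x,y,1.])
    return att(c)@d
def onplane(c,u,v,z,fish=False):
    d=ray(c,u,v,fish); o=np.array(c["origin"]); return o+d*(z-o[2])/d[2]
E
python3 - <<'E'
from h import *
import pickle
cs={}
for n in("scene","top"):
    c=read_camera(n); cs[n]=c; cv2.imwrite(f"pics/{n}0.png",c["color"]); print(n,c["origin"],c["attitude"],c["fx"],c["cx"],c["cy"])
pickle.dump(cs,open("c0.pkl","wb"))
print(readout.read_state())
E
```

```text
scene [ 0.04262505 -0.99142001  1.12698359] [-2.28801807  0.69561961 -0.29633614] 395.5783527970283 249.3377346834378 191.16544167178122
top [ 0.39881025 -0.11254269  1.36116135] [-2.11038403  2.15089097 -0.18404765] 440.7266085954874 255.39050801188077 181.06840894703723
{'time': 0.1, 'q': array([ 1.06812043e+00,  2.64707166e-01,  1.60527691e+00, -2.17726033e-05,
        1.27372380e+00, -3.68931676e-02]), 'joint_vel': array([-1.49313313e-03, -1.64494879e-03, -2.91401440e-03,  2.80377181e-05,
        5.74645128e-04,  3.71815538e-04]), 'joint_torque': array([ 1.06068783e-03, -5.16708004e+01, -3.68591022e+01,  1.46586553e-04,
        6.34959593e-03,  1.52408842e-05]), 'tool_pos': array([0.30284669, 0.60251848, 0.24704541]), 'tcp_rot': array([-0.72491816, -3.05625128,  0.00321055]), 'wrist_force': array([-1.04873795, -0.34580754, -0.22940355]), 'torque': array([ 0.02839856, -0.02287636,  0.04589425]), 'grip_force': 0.0, 'width': 0.9987221679780767}
```

View pics/top0.png

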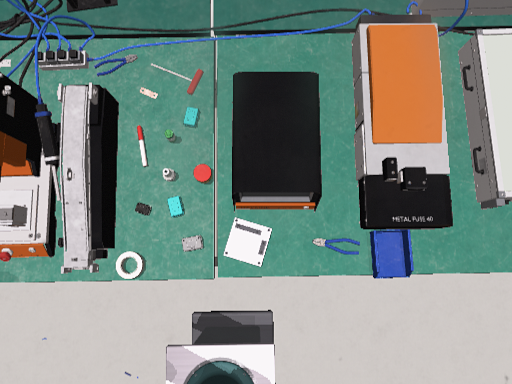

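View pics/scene0.png

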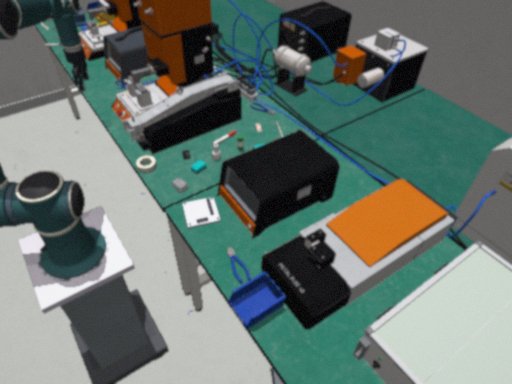

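Run:
```python
from h import *
import pickle
cs=pickle.load(open("c0.pkl","rb")); c=cs["top"]; im=c["color"]
cr=im[170:282,120:280]; cv2.imwrite("pics/crop1.png",cv2.resize(cr,None,fx=5,fy=5,interpolation=cv2.INTER_CUBIC))
hsv=cv2.cvtColor(im,cv2.COLOR_BGR2HSV)
for u,v in[(190,116),(176,206),(193,243),(143,209),(237,252),(50,200),(205,240)]: print((u,v),hsv[v,u],onplane(c,u,v,.0).round(3))
# non-green mask blobs
g=((hsv[...,0]>60)&(hsv[...,0]<90)&(hsv[...,1]>90)).astype(np.uint8)
m=(1-g)*255
n,l,st,ce=cv2.connectedComponentsWithStats(m)
for i in range(1,n):
    if 60<st[i,4]<2500 and 170<ce[i][1]<280 and 110<ce[i][0]<290:
        cnt=cv2.findContours((l==i).astype(np.uint8),0,1)[0][0]
        z=.0 
        P=np.array([onplane(c,*p[0],.02)[:2] for p in cnt],np.float32)
        print(ce[i].round(1),st[i,4],cv2.minAreaRect(P))
```

```text
(190, 116) [ 89 150 204] [0.853 0.093 0.   ]
(176, 206) [ 90 149 230] [0.563 0.134 0.   ]
(193, 243) [165   8 193] [0.448 0.081 0.   ]
(143, 209) [173  17  60] [0.555 0.236 0.   ]
(237, 252) [160   3 249] [ 0.418 -0.054  0.   ]
(50, 200) [ 5 23 67] [0.589 0.527 0.   ]
(205, 240) [ 81 103 154] [0.456 0.044 0.   ]
[187.4 189.2] 73 ((0.6169841885566711, 0.0959119126200676), (0.03777795657515526, 0.045406509190797806), 17.662050247192383)
[146.1 208. ] 231 ((0.5580243468284607, 0.21857717633247375), (0.06931324303150177, 0.052123360335826874), 66.63562774658203)
[156.4 222.4] 82 ((0.5186601877212524, 0.18978595733642578), (0.03335317596793175, 0.06994786858558655), 50.327606201171875)
[247.1 241.5] 1644 ((0.4473225176334381, -0.08493949472904205), (0.12143023312091827, 0.12603847682476044), 72.1377944946289)
[190.7 243.1] 403 ((0.4462053179740906, 0.08680132776498795), (0.07940897345542908, 0.0946967601776123), 2.6858713626861572)
[129.7 264.9] 602 ((0.38715437054634094, 0.2665506601333618), (0.09884578734636307, 0.07939059287309647), 88.92765045166016)
[149.3 264.9] 74 ((0.3879837691783905, 0.20708903670310974), (0.04907657578587532, 0.02006710320711136), 15.47109603881836)
```

View pics/crop1.png

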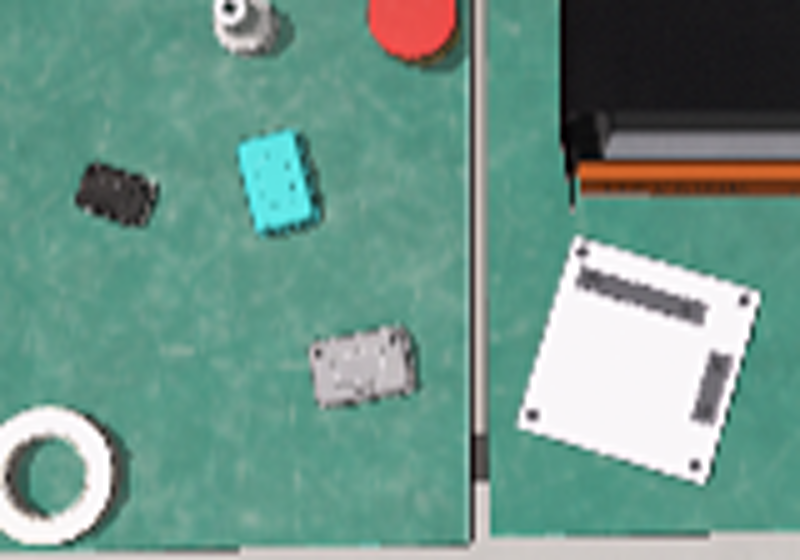

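The crop shows these candidates:
- grey box at (193,243), about 20x14 px (60x42 mm): the large sample
- black box at (143,209), smaller: the small sample
- turquoise boxes at (176,206) and (190,116): look-alikes

I choose the grey one. The nest is at (247,242), with its long bar on the far side and its short bar on the right.

```bash
cat >> h.py <<'E'
def down(yaw):  # tool down, tool y axis at world yaw
    y=np.array([np.cos(yaw),np.sin(yaw),0]); z=np.array([0,0,-1.]); return np.column_stack([np.cross(y,z),y,z])
def delta(p,yaw,p0=None,r0=None):
    s=readout.read_state()
    p0=s["tool_pos"] if p0 is None else p0; M=R.from_rotvec(s["tcp_rot"] if r0 is None else r0).as_matrix()
    return (M.T@(np.array(p)-p0)).round(4),np.degrees(R.from_matrix(M.T@down(yaw)).as_rotvec()).round(2)
E
python3 - <<'E'
from h import *
import pickle
cs=pickle.load(open("c0.pkl","rb")); c=cs["top"]; im=c["color"]
up=4; big=cv2.resize(im,None,fx=up,fy=up,interpolation=cv2.INTER_CUBIC); hsv=cv2.cvtColor(big,cv2.COLOR_BGR2HSV)
def blob(mask,u,v):
    n,l,st,ce=cv2.connectedComponentsWithStats(mask.astype(np.uint8)); i=l[v*up,u*up]
    return max(cv2.findContours((l==i).astype(np.uint8),0,1)[0],key=len)[:,0]
def pr(name,cnt,z):
    P=np.array([onplane(c,(a+.5)/up-.5,(b+.5)/up-.5,z)[:2] for a,b in cnt],np.float32)
    print(name,cv2.minAreaRect(P),cv2.boxPoints(cv2.minAreaRect(P)).round(3).tolist())
pr("nest",blob((hsv[...,1]<60)&(hsv[...,2]>200),240,250),.010)
pr("sample",blob((hsv[...,1]<50)&(hsv[...,2]>120),193,243),.022)
for p,y in[((.25,.42,.25),np.radians(50)),((.28,.28,.25),np.radians(30)),((.43,.085,.20),np.radians(8.5))]: print(delta(p,y))
E
```

```text
nest ((0.44926193356513977, -0.08594512194395065), (0.12001023441553116, 0.121743343770504), 72.02567291259766) [[0.37299999594688416, -0.12399999797344208], [0.48899999260902405, -0.16200000047683716], [0.5260000228881836, -0.04800000041723251], [0.4099999964237213, -0.009999999776482582]]
sample ((0.4475422203540802, 0.08123479783535004), (0.04291677102446556, 0.061633553355932236), 9.045339584350586) [[0.421999990940094, 0.1080000028014183], [0.4309999942779541, 0.04699999839067459], [0.4740000069141388, 0.05400000140070915], [0.46399998664855957, 0.11500000208616257]]
(array([-0.0348, -0.1868, -0.0026]), array([-1.200e-01,  1.000e-02,  1.331e+01]))
(array([-0.1244, -0.2984, -0.0023]), array([-1.200e-01,  3.000e-02,  3.331e+01]))
(array([-0.346 , -0.4052,  0.0479]), array([-1.100e-01,  5.000e-02,  5.481e+01]))
```

Call:
{"method": "jog_arm", "body": {
  "deltas": [-0.009,-0.047,0,0,0,3.3,1,-0.018,-0.094,0,0,0,6.6,1,-0.026,-0.14,0,0,0,10,1,-0.035,-0.187,0,0,0,13.3,1,-0.057,-0.215,0,0,0,18.3,1,-0.08,-0.243,0,0,0,23.3,1,-0.102,-0.27,0,0,0,28.3,1,-0.124,-0.298,0,0,0,33.3,1]
}}

```text
time: 0.9
tool_pos: [0.2798, 0.2796, 0.2479]
tcp_rot: [1.574, 2.719, -0.001]
wrist_force: [1.3, -0.6, 0.6]
width: 0.996
grip_force: 0.0
```

Run:
```python
from h import *
print(readout.read_state()["tool_pos"],delta((.445,.081,.16),np.radians(9)))
```

```text
[0.27980612 0.27961742 0.24789397] (array([-0.2545,  0.0445,  0.0879]), array([-1.000e-02,  2.000e-02,  2.085e+01]))
```

Call:
{"method": "jog_arm", "body": {
  "deltas": [-0.042,0.007,0.015,0,0,3.5,1,-0.085,0.015,0.03,0,0,7,1,-0.127,0.022,0.044,0,0,10.4,1,-0.17,0.03,0.059,0,0,14,1,-0.212,0.037,0.073,0,0,17.4,1,-0.2545,0.0445,0.088,0,0,20.85,1,-0.2545,0.0445,0.088,0,0,20.85,1,-0.2545,0.0445,0.088,0,0,20.85,1]
}}

```text
time: 1.7
tool_pos: [0.4454, 0.0823, 0.1594]
tcp_rot: [-2.038, -2.388, 0.003]
wrist_force: [0.2, -0.2, 0.6]
width: 0.996
grip_force: 0.0
```

Run:
```python
from h import *
import pickle
c=read_camera("wrist"); pickle.dump(c,open("w1.pkl","wb")); im=c["color"]
s=readout.read_state(); print(s["tool_pos"],s["tcp_rot"],c["origin"],c["attitude"],c["fx"],c["cx"],c["cy"])
cv2.imwrite("pics/w1.png",im)
```

```text
[0.44524342 0.08307807 0.15985902] [-2.03664068e+00 -2.39001314e+00  1.39279468e-03] [0.43623123 0.14731672 0.2847365 ] [2.86869676 0.22708971 0.02618318] 297.3186396354542 259.78057134125964 187.62340868606688
```

View pics/w1.png

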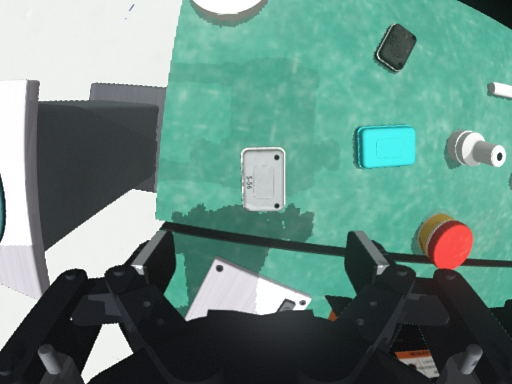

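The wrist view shows the grey sample at (264,180), upright and unobstructed, with the turquoise look-alike at (386,147). I'll measure the sample from here.

Run:
```python
from h import *
import pickle
c=pickle.load(open("w1.pkl","rb")); hsv=cv2.cvtColor(c["color"],cv2.COLOR_BGR2HSV)
m=((hsv[...,1]<50)&(hsv[...,2]>110)).astype(np.uint8); n,l,st,ce=cv2.connectedComponentsWithStats(m); i=l[180,264]; print(st[i],ce[i])
cnt=max(cv2.findContours((l==i).astype(np.uint8),0,1)[0],key=len)[:,0]
for z in(.022,.011):
    r=cv2.minAreaRect(np.array([onplane(c,a,b,z,True)[:2] for a,b in cnt],np.float32)); print(r)
for p,y in[((.447,.081,.03),np.radians(9))]: print(delta(p,y))
```

```text
[ 241  147   45   64 2739] [263.1799927  178.14056225]
((0.44855180382728577, 0.0851796418428421), (0.03989340737462044, 0.05963178351521492), 10.049966812133789)
((0.449067622423172, 0.0825781375169754), (0.04156361520290375, 0.062128402292728424), 10.0499849319458)
(array([-0.0024,  0.0016,  0.1299]), array([-0.1 , -0.03,  0.13]))
```

Call:
{"method": "jog_arm", "body": {
  "deltas": [0,0.003,0.05,0,0,-0.5,0.3,-0.0005,0.003,0.1,0,0,-0.5,0.3,-0.0005,0.003,0.115,0,0,-0.5,0.3,-0.0005,0.003,0.125,0,0,-0.5,0.3,-0.0005,0.003,0.133,0,0,-0.5,0.3,-0.0005,0.003,0.133,0,0,-0.5,0.3],
  "squeeze": 40
}}

```text
time: 2.35
tool_pos: [0.4491, 0.0837, 0.0275]
tcp_rot: [2.025, 2.402, 0.001]
wrist_force: [-0.4, -0.1, 0.4]
width: 0.65
grip_force: 0.0
```

Call:
{"method": "jog_arm", "body": {
  "deltas": [0,0,0.002,0,0,0,0.3,0,0,0.004,0,0,0,0.3,0,0,0.004,0,0,0,0.3]
}}

```text
time: 2.65
tool_pos: [0.4496, 0.0831, 0.0239]
tcp_rot: [2.026, 2.4, 0.002]
wrist_force: [-0.7, -0.1, -0.8]
width: 0.647
grip_force: 0.0
```

Call:
{"method": "jog_arm", "body": {
  "deltas": [0,0,0.002,0,0,0,0.3,0,0,0.003,0,0,0,0.3,0,0,0.003,0,0,0,0.3]
}}

```text
time: 2.95
tool_pos: [0.4488, 0.0829, 0.0202]
tcp_rot: [-2.027, -2.4, 0.0]
wrist_force: [0.3, 0.5, -0.1]
width: 0.649
grip_force: 0.0
```

Call:
{"method": "jog_arm", "body": {
  "deltas": [0,0,0.002,0,0,0,0.3,0,0,0.003,0,0,0,0.3,0,0,0.003,0,0,0,0.3]
}}

```text
time: 3.25
tool_pos: [0.4487, 0.083, 0.017]
tcp_rot: [-2.026, -2.4, 0.001]
wrist_force: [0.4, -0.2, -0.6]
width: 0.649
grip_force: 0.0
```

Call:
{"method": "jog_arm", "body": {
  "deltas": [0,0,0.001,0,0,0,0.3,0,0,0.002,0,0,0,0.3,0,0,0.002,0,0,0,0.3]
}}

```text
time: 3.55
tool_pos: [0.4489, 0.083, 0.0151]
tcp_rot: [-2.026, -2.401, 0.0]
wrist_force: [-0.1, -0.5, -0.7]
width: 0.651
grip_force: 0.0
```

Call:
{"method": "jog_arm", "body": {
  "deltas": [0,0,0.001,0,0,0,0.3,0,0,0.002,0,0,0,0.3,0,0,0.002,0,0,0,0.3]
}}

```text
time: 3.85
tool_pos: [0.4489, 0.083, 0.0131]
tcp_rot: [-2.026, -2.4, 0.0]
wrist_force: [0.5, 0.1, -0.4]
width: 0.65
grip_force: 0.0
```

Call:
{"method": "jog_arm", "body": {
  "deltas": [0,0,0.001,0,0,0,0.3,0,0,0.002,0,0,0,0.3,0,0,0.002,0,0,0,0.3]
}}

```text
time: 4.15
tool_pos: [0.4491, 0.083, 0.0129]
tcp_rot: [-2.026, -2.4, 0.001]
wrist_force: [-6.3, -1.2, 17.1]
width: 0.65
grip_force: 8.3
```

Call:
{"method": "jog_arm", "body": {
  "deltas": [0,0,-0.007,0,0,0,0.3,0,0,-0.0135,0,0,0,0.3,0,0,-0.0135,0,0,0,-1,0,0,-0.0135,0,0,0,-1,0,0,-0.0135,0,0,0,-1,0,0,-0.0135,0,0,0,-1,0,0,-0.0135,0,0,0,-1,0,0,-0.0135,0,0,0,-1],
  "squeeze": 40
}}

```text
time: 4.95
tool_pos: [0.4501, 0.0832, 0.0259]
tcp_rot: [2.026, 2.4, 0.002]
wrist_force: [-2.2, -0.1, 8.8]
width: 0.466
grip_force: 40.7
```

Call:
{"method": "jog_arm", "body": {
  "deltas": [0,0,-0.02,0,0,0,-1,0,0,-0.05,0,0,0,-1,0,0,-0.09,0,0,0,-1,0,0,-0.09,0,0,0,-1]
}}

```text
time: 5.35
tool_pos: [0.4534, 0.0836, 0.12]
tcp_rot: [2.022, 2.395, 0.012]
wrist_force: [0.9, 0.5, 0.4]
width: 0.469
grip_force: 40.8
```

Run:
```python
from h import *
import pickle
c=read_camera("wrist"); pickle.dump(c,open("w2.pkl","wb")); cv2.imwrite("pics/w2.png",c["color"])
s=readout.read_state(); print(s["tool_pos"],s["tcp_rot"],s["width"],s["grip_force"])
```

```text
[0.45168512 0.08335455 0.11762728] [2.02350604 2.39709775 0.00789373] 0.47165158793642453 40.796175599098206
```

View pics/w2.png

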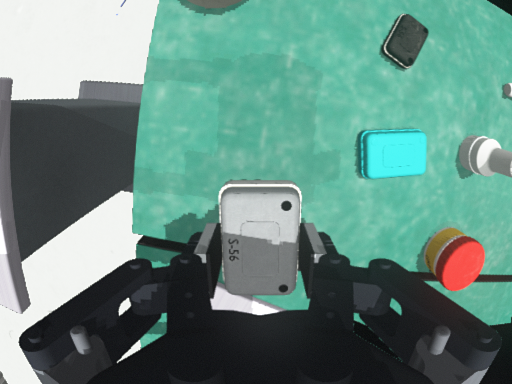

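The grey sample is held, level between the pads. It spans columns 220–300 and rows 181–296, and its centre is close to the finger line. Next I'll find its offset along the tool's x and compute the way to the nest.

Run:
```python
from h import *
import pickle
c=pickle.load(open("w2.pkl","rb")); s=readout.read_state(); M=R.from_rotvec(s["tcp_rot"]).as_matrix(); p=s["tool_pos"]
zt=p[2]-.004
for u,v in[(260,187),(260,295),(221,240),(300,240),(286,206),(284,288)]: print((u,v),(M.T@(onplane(c,u,v,zt,True)-p)).round(4))
n=np.array([.4493,-.0859]); th=np.radians(-18); Rn=np.array([[np.cos(th),-np.sin(th)],[np.sin(th),np.cos(th)]])
for xy,z in(((9.5-7,-9.5+7),.12),((9.5-7,-9.5+7),.055)):
    t=n+Rn@np.array(xy)/1000; print(t,delta((*t,z),th))
w=pickle.load(open("w1.pkl","rb")); print("nest corner hole w1",onplane(w,220,268,.01,True), "w1 corner", onplane(w,218,258,.01,True))
c=pickle.load(open("c0.pkl","rb"))["top"]; print("top holes",[onplane(c,120+a/5-.4,170+b/5-.4,.01).round(4) for a,b in((582,252),(744,300),(532,415),(695,465))])
```

```text
(260, 187) [0.0303 0.0026 0.004 ]
(260, 295) [-0.0295  0.0026  0.004 ]
(221, 240) [ 0.0035 -0.0165  0.0039]
(300, 240) [0.0033 0.0223 0.0042]
(286, 206) [0.021  0.0148 0.0041]
(284, 288) [-0.0251  0.0153  0.0041]
[ 0.4509051  -0.08905018] (array([-0.1698, -0.0297, -0.0025]), array([ 0.39, -0.08, 27.66]))
[ 0.4509051  -0.08905018] (array([-0.1698, -0.0301,  0.0625]), array([ 0.39, -0.08, 27.66]))
nest corner hole w1 [ 0.41915336 -0.02084436  0.01      ] w1 corner [ 0.41580278 -0.00893686  0.01      ]
top holes [array([ 0.5149, -0.0522,  0.01  ]), array([ 0.4837, -0.1508,  0.01  ]), array([ 0.4168, -0.0208,  0.01  ]), array([ 0.3852, -0.1189,  0.01  ])]
```

Call:
{"method": "jog_arm", "body": {
  "deltas": [-0.035,-0.006,0,0,0,6,-1,-0.07,-0.012,0,0,0,12,-1,-0.105,-0.018,0,0,0,18,-1,-0.14,-0.024,0,0,0,24,-1,-0.17,-0.03,0,0,0,27.7,-1,-0.17,-0.03,0.03,0,0,27.7,-1,-0.17,-0.03,0.06,0,0,27.7,-1,-0.17,-0.03,0.06,0,0,27.7,-1]
}}

```text
time: 6.2
tool_pos: [0.4426, -0.0887, 0.0496]
tcp_rot: [-2.536, -1.839, 0.011]
wrist_force: [-1.5, 0.3, 0.2]
width: 0.472
grip_force: 40.7
```

Call:
{"method": "jog_arm", "body": {
  "deltas": [0,0,0,0,0,0,-1,0,0,0,0,0,0,-1,0,0,0,0,0,0,-1]
}}

```text
time: 6.5
tool_pos: [0.4492, -0.0897, 0.0561]
tcp_rot: [2.54, 1.845, 0.003]
wrist_force: [0.2, 0.2, -0.6]
width: 0.47
grip_force: 40.7
```

Run:
```python
from h import *
import pickle
s=readout.read_state(); print(s["tool_pos"],s["width"])
th=np.radians(-18); print(delta((.4509,-.089,.036),th))
c=read_camera("wrist"); pickle.dump(c,open("w3.pkl","wb")); cv2.imwrite("pics/w3.png",c["color"])
```

```text
[ 0.44922732 -0.08967999  0.05614119] 0.46961947173797663
(array([0.0012, 0.0013, 0.0201]), array([ 0.15, -0.01, -0.  ]))
```

View pics/w3.png

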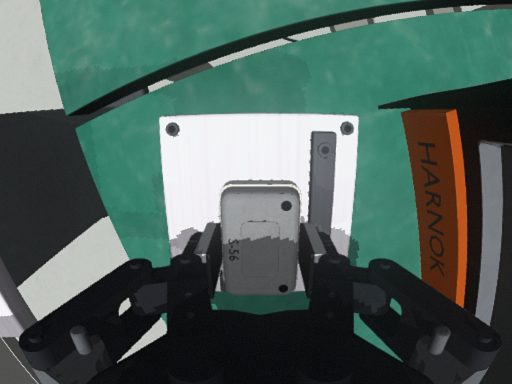

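The sample's sides look parallel to the long bar (left edge at about column 311, rows 132–180). I'll check the gap and yaw.

Run:
```python
from h import *
import pickle
c=pickle.load(open("w3.pkl","rb")); s=readout.read_state(); M=R.from_rotvec(s["tcp_rot"]).as_matrix(); p=s["tool_pos"]
f=lambda u,v,z:(M.T@(onplane(c,u,v,z,True)-p)).round(4)
g=cv2.cvtColor(c["color"],cv2.COLOR_BGR2GRAY).astype(int)
E=[]
for v in range(140,200,6):
    d=np.diff(g[v,303:322]); u=303+np.argmin(d)+.5; E.append(f(u,v,.018)[:2])
E=np.array(E);print(E, np.degrees(np.arctan(np.polyfit(E[:,0],E[:,1],1)[0])))
print("bar end",f(320,132,.018),"plate corners",f(160,116,.01),f(357,115,.01))
print("sample",f(260,187,p[2]-.004),f(221,240,p[2]-.004),f(300,240,p[2]-.004))
```

```text
[[0.0492 0.0286]
 [0.0459 0.0293]
 [0.0425 0.0288]
 [0.0391 0.0295]
 [0.0356 0.029 ]
 [0.0322 0.0291]
 [0.0287 0.0293]
 [0.0251 0.0283]
 [0.0216 0.029 ]
 [0.018  0.0292]] -0.021860933670226977
bar end [0.0539 0.0344 0.0383] plate corners [ 0.0637 -0.0582  0.046 ] [0.0642 0.0585 0.0463]
sample [0.0314 0.0011 0.004 ] [ 0.005  -0.0177  0.004 ] [0.0049 0.0204 0.0041]
```

Call:
{"method": "jog_arm", "body": {
  "deltas": [0,0,0.008,0,0,0,-1,0,0,0.014,0,0,0,-1,0,0,0.018,0,0,0,-1,0,0,0.019,0,0,0,-1,0,0,0.02,0,0,0,-1,0,0,0.02,0,0,0,-1,0,0,0.02,0,0,0,-1]
}}

```text
time: 7.25
tool_pos: [0.4476, -0.0895, 0.0359]
tcp_rot: [-2.541, -1.845, 0.002]
wrist_force: [-5.5, 1.3, 16.0]
width: 0.469
grip_force: 42.5
```

Call:
{"method": "jog_arm", "body": {
  "deltas": [0,0,0.0005,0,0,0,-1,0,0,0.001,0,0,0,-1,0,0,0.001,0,0,0,-1]
}}

```text
time: 7.55
tool_pos: [0.4476, -0.0895, 0.0358]
tcp_rot: [-2.541, -1.845, 0.002]
wrist_force: [-10.3, 3.3, 24.9]
width: 0.47
grip_force: 43.5
```

Call:
{"method": "jog_arm", "body": {
  "deltas": [0,0,-0.001,0,0,0,-1,0,0,-0.002,0,0,0,-1,-0.001,0.002,-0.002,0,0,0,-1,-0.002,0.003,-0.002,0,0,0,-1,-0.003,0.004,-0.002,0,0,0,-1,-0.004,0.005,-0.002,0,0,0,-1,-0.004,0.005,-0.002,0,0,0,-1,-0.004,0.005,-0.002,0,0,0,-1]
}}

```text
time: 8.35
tool_pos: [0.4518, -0.0948, 0.0359]
tcp_rot: [-2.542, -1.845, -0.001]
wrist_force: [-1.8, 2.2, 5.7]
width: 0.468
grip_force: 41.4
```

```bash
cat >> h.py <<'E'
def f():
    s=readout.read_state(); M=R.from_rotvec(s["tcp_rot"]).as_matrix()
    n=np.array([.4493,-.0859,0]); Rn=R.from_rotvec([0,0,np.radians(-18)]).as_matrix()
    print("F nest",(Rn.T@s["wrist_force"]).round(1),"tcp nest mm",((Rn.T@(s["tool_pos"]-n))*1000).round(1),"tilt/yaw",(np.degrees(R.from_matrix(down(np.radians(-18)).T@M).as_rotvec())).round(2),s["grip_force"].round(1) if hasattr(s["grip_force"],"round") else s["grip_force"],s["time"])
E
python3 -c "from h import *; f()"
```

```text
F nest [-2.4  1.6  5.7] tcp nest mm [ 5.1 -7.7 35.9] tilt/yaw [0.   0.03 0.05] 41.39753222465515 8.35
```

Call:
{"method": "jog_arm", "body": {
  "deltas": [-0.0005,0.001,0,0,0,0,-1,-0.001,0.0015,0,0,0,0,-1,-0.001,0.002,0,0,0,0,-1,-0.001,0.002,0,0,0,0,-1]
}}

```text
time: 8.75
tool_pos: [0.4527, -0.0961, 0.0359]
tcp_rot: [-2.541, -1.844, 0.001]
wrist_force: [-4.4, 2.5, 8.2]
width: 0.47
grip_force: 41.6
```

```bash
python3 -c "from h import *; f()"
```

```text
F nest [-4.9  1.   8.2] tcp nest mm [ 6.4 -8.6 35.9] tilt/yaw [0.1  0.04 0.06] 41.64935231208801 8.75
```

Call:
{"method": "jog_arm", "body": {
  "deltas": [-0.0005,0.0005,0,0,0,0,-1,-0.001,0.001,0,0,0,0,-1,-0.001,0.001,0,0,0,0,-1]
}}

```text
time: 9.05
tool_pos: [0.4531, -0.0966, 0.0359]
tcp_rot: [-2.541, -1.843, 0.0]
wrist_force: [-2.5, 6.5, 10.0]
width: 0.465
grip_force: 41.8
```

```bash
python3 -c "from h import *; f()"
```

```text
F nest [-4.4  5.4 10. ] tcp nest mm [ 6.9 -9.  35.9] tilt/yaw [0.15 0.11 0.1 ] 41.84151113033295 9.05
```

Call:
{"method": "jog_arm", "body": {
  "deltas": [0,0.0005,-0.0005,0,0,0,-1,0,0.001,-0.0005,0,0,0,-1,-0.0003,0.0015,-0.0005,0,0,0,-1,-0.0003,0.0015,-0.0005,0,0,0,-1]
}}

```text
time: 9.45
tool_pos: [0.4533, -0.0967, 0.036]
tcp_rot: [-2.539, -1.841, 0.002]
wrist_force: [-5.2, 8.4, 10.9]
width: 0.467
grip_force: 41.9
```

```bash
python3 -c "from h import *; f()"
```

```text
F nest [-7.5  6.4 10.9] tcp nest mm [ 7.2 -9.  36. ] tilt/yaw [0.3  0.13 0.11] 41.905794739723206 9.45
```

Call:
{"method": "jog_arm", "body": {
  "deltas": [0,0.0005,0,0,0,0,-1,0,0.001,0,0,0,0,-1,0,0.001,0,0,0,0,-1]
}}

```text
time: 9.75
tool_pos: [0.4536, -0.0968, 0.036]
tcp_rot: [-2.538, -1.84, 0.004]
wrist_force: [-6.8, 9.8, 13.0]
width: 0.47
grip_force: 42.2
```

```bash
python3 -c "from h import *; f()
c=read_camera('wrist'); cv2.imwrite('pics/w4.png',c['color'])"
```

```text
F nest [-9.5  7.2 13. ] tcp nest mm [ 7.4 -9.  36. ] tilt/yaw [0.39 0.12 0.11] 42.21376061439514 9.75
```

View pics/w4.png

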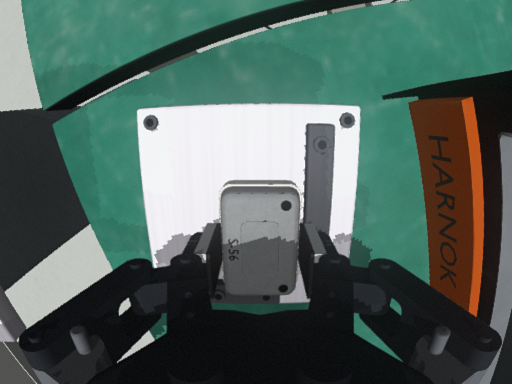

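The bar's left edge is now at about column 305, right beside the sample's right side (about column 300, higher up). I'll check the remaining gap by number.

Run:
```python
from h import *
f()
c=read_camera("wrist"); s=readout.read_state(); M=R.from_rotvec(s["tcp_rot"]).as_matrix(); p=s["tool_pos"]
F=lambda u,v,z:(M.T@(onplane(c,u,v,z,True)-p)).round(4)
g=cv2.cvtColor(c["color"],cv2.COLOR_BGR2GRAY).astype(int)
E=[]
for v in range(134,180,5):
    u=296+np.argmin(np.diff(g[v,296:316]))+.5; E.append(F(u,v,.018)[:2])
E=np.array(E);print(E.mean(0),np.degrees(np.polyfit(E[:,0],E[:,1],1)[0]))
print("plate edges",F(137,108,.01),F(360,107,.01),"bar end",F(320,124,.018),"sample",F(260,187,p[2]-.004),F(221,240,p[2]-.004),F(300,240,p[2]-.004))
```

```text
F nest [-9.   6.3 12.6] tcp nest mm [ 7.5 -9.  36. ] tilt/yaw [0.38 0.12 0.11] 42.212002873420715 9.8
[0.04309 0.02296] -0.755562509311093
plate edges [ 0.0691 -0.0647  0.0266] [0.0687 0.0531 0.0258] bar end [0.0593 0.0301 0.0179] sample [0.0314 0.001  0.0041] [ 0.0049 -0.0178  0.0041] [0.005  0.0203 0.0039]
```

Call:
{"method": "jog_arm", "body": {
  "deltas": [0,0,-0.0005,0,0,0,-1,0,0,-0.001,0,0,0,-1,0,0,-0.001,0,0,0,-1]
}}

```text
time: 10.15
tool_pos: [0.4542, -0.097, 0.0361]
tcp_rot: [-2.539, -1.841, 0.001]
wrist_force: [-2.4, 7.6, 2.8]
width: 0.469
grip_force: 41.0
```

```bash
python3 -c "from h import *; f()"
```

```text
F nest [-4.7  6.5  2.8] tcp nest mm [ 8.1 -9.  36.1] tilt/yaw [0.27 0.13 0.11] 41.00160241127014 10.15
```

Call:
{"method": "jog_arm", "body": {
  "deltas": [0,0.0005,0,0,0,0,-1,0,0.001,0,0,0,0,-1,0,0.001,0,0,0,0,-1]
}}

```text
time: 10.45
tool_pos: [0.4551, -0.0973, 0.0361]
tcp_rot: [-2.539, -1.841, 0.002]
wrist_force: [-2.9, 7.3, 2.5]
width: 0.466
grip_force: 41.1
```

```bash
python3 -c "from h import *; f()"
```

```text
F nest [-5.1  6.   2.5] tcp nest mm [ 9.  -9.  36.1] tilt/yaw [0.3  0.13 0.12] 41.10634088516235 10.45
```

Call:
{"method": "jog_arm", "body": {
  "deltas": [0,0.0005,0,0,0,0,-1,0,0.001,0,0,0,0,-1,0,0.001,0,0,0,0,-1]
}}

```text
time: 10.75
tool_pos: [0.456, -0.0976, 0.0361]
tcp_rot: [-2.539, -1.841, 0.002]
wrist_force: [-1.9, 8.0, 2.8]
width: 0.467
grip_force: 41.1
```

```bash
python3 -c "from h import *; f()"
```

```text
F nest [-4.3  7.   2.8] tcp nest mm [10.  -9.  36.1] tilt/yaw [0.29 0.13 0.12] 41.09086811542511 10.75
```

Call:
{"method": "jog_arm", "body": {
  "deltas": [0,0.0005,0,0,0,0,-1,0,0.001,0,0,0,0,-1,0,0.001,0,0,0,0,-1]
}}

```text
time: 11.05
tool_pos: [0.4562, -0.0977, 0.036]
tcp_rot: [-2.538, -1.84, 0.004]
wrist_force: [-4.4, 9.1, 5.4]
width: 0.469
grip_force: 41.4
```

```bash
python3 -c "from h import *; f()"
```

```text
F nest [-7.   7.3  5.4] tcp nest mm [10.2 -9.  36. ] tilt/yaw [0.4  0.12 0.11] 41.384743452072144 11.05
```

Call:
{"method": "jog_arm", "body": {
  "deltas": [0,0.001,-0.0002,0,0,0,-1,-0.0002,0.002,-0.0004,0,0,0,-1,-0.0005,0.003,-0.0006,0,0,0,-1,-0.0005,0.003,-0.0006,0,0,0,-1,-0.0005,0.003,-0.0006,0,0,0,-1,-0.0005,0.003,-0.0006,0,0,0,-1]
}}

```text
time: 11.65
tool_pos: [0.4565, -0.0978, 0.0361]
tcp_rot: [-2.534, -1.837, 0.008]
wrist_force: [-9.2, 12.1, 10.3]
width: 0.472
grip_force: 42.0
```

Run:
```python
from h import *
f()
c=read_camera("wrist"); cv2.imwrite("pics/w5.png",c["color"]); s=readout.read_state(); M=R.from_rotvec(s["tcp_rot"]).as_matrix(); p=s["tool_pos"]
F=lambda u,v,z:(M.T@(onplane(c,u,v,z,True)-p)).round(4)
g=cv2.cvtColor(c["color"],cv2.COLOR_BGR2GRAY).astype(int)
E=np.array([F(290+np.argmin(np.diff(g[v,290:312]))+.5,v,.018)[:2] for v in range(134,178,5)]);print(E.mean(0),np.degrees(np.polyfit(E[:,0],E[:,1],1)[0]),s["joint_vel"].round(4))
```

```text
F nest [-12.5   8.6  10.3] tcp nest mm [10.5 -9.1 36.1] tilt/yaw [0.73 0.16 0.1 ] 41.969048380851746 11.65
[0.0443     0.02024444] 0.07896672670970774 [-0.0003  0.0014  0.0009 -0.0012 -0.      0.0015]
```

View pics/w5.png

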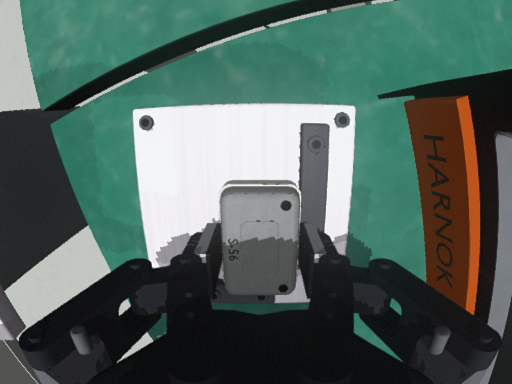

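Call:
{"method": "jog_arm", "body": {
  "deltas": [-0.0004,0,-0.0003,0,0,0,-1,-0.0008,0,-0.0006,0,0,0,-1,-0.0008,0,-0.0006,0,0,0,-1,-0.0008,0,-0.0006,0,0,0,-1,-0.0008,0,-0.0006,0,0,0,-1,-0.0008,0,-0.0006,0,0,0,-1]
}}

```text
time: 12.3
tool_pos: [0.4564, -0.0978, 0.0362]
tcp_rot: [-2.534, -1.836, 0.006]
wrist_force: [-6.1, 15.6, 5.1]
width: 0.469
grip_force: 41.4
```

```bash
python3 -c "from h import *; f()"
```

```text
F nest [-10.6  12.9   5.1] tcp nest mm [10.5 -9.2 36.2] tilt/yaw [0.71 0.23 0.13] 41.428590416908264 12.3
```

```bash
python3 -c "from h import *; f(); print(finish_job()); f()"
```

```text
F nest [-10.6  12.9   5.1] tcp nest mm [10.5 -9.2 36.2] tilt/yaw [0.71 0.23 0.13] 41.428590416908264 12.3
the job is handed in; nothing more can be done
None
the job is handed in; nothing more can be done
```

I handed the job in at 12.3 s with the large grey sample lying flat on the nest, held at about 41 N grip; wrist force was about 11 N toward the long bar and 13 N toward the short bar, and the hand-in returned no verdict.

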